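# Feed grinding balls into the green magazine

### The job

Push the red diverter lever fully over so that the loader's track leads into the green magazine, then tip up the black-handled end of the blue tray so that all five white grinding balls run along the yellow guide rail and in single file into the green magazine. Lower the tray back down onto its rests without letting it drop, leave go of it, spill no ball and leave the amber dropper bottle and the beaker where they stand.

Things in the scene. Friction and masses are not known exactly. Their poses are not given: they have to be found in the camera images.
- loader: Fixed ball loader. Origin: bench height, on the feed track's centre line. Its axes are the world's at zero yaw (yaw up to 15 degrees either way). Balls travel along its -y: blue tray (y from 180 to 30 mm), then a fixed track, 27 mm wide, sloping down 0.18 rad, which splits round the red vane (y = -55 mm) into two lanes, whose magazines lie side by side at x = +16.5 and -16.5 mm, to y = -207 mm.
- tray_hinge (a point): A point on the tray's hinge axis, which runs along the loader's x at y = 30 mm, 115 mm above the bench (the point is at x = 53 mm, in line with the middle of the handle). The balls leave the tray over this edge, through an exit 27 mm wide centred at the loader's x = 0.
- tray_handle (a point): Middle of the tray's black handle: a round bar 12 mm thick, 90 mm long, along the loader's x, beyond the tray's end wall and 28 mm above its rim. Tray down: 178 mm from the hinge along +y and 50 mm above it (165 mm above the bench). It circles about the hinge axis. Pinched from above, closing along the loader's y, the gripper can stay upright while the bar turns between the pads.
- tray (a joint): Tip angle of the blue tray (rad): 0 down on its rests, growing as the handle end rises; stop at 0.75. Inside 134 mm (loader's x) by 150 mm (y), walls 26 mm; a yellow rail slants to the exit. When down, its floor slopes 0.03 rad away from the exit; the balls lie still at the handle end. At 0.35 to 0.45 rad it empties in a few seconds. About 0.45 kg; it falls back if let go.
- diverter (a joint): Angle of the red diverter (rad): a vane pointing upstream from an upright pivot, in one piece with the lever on the other (-y) side. -0.25 to 0.25, a hard stop at each end; stays where put (0.4 N at the knob). Near 0 neither lane is open. At +0.25 the knob is over to the loader's +x and the +x lane is open; at -0.25 knob and open lane are at -x: the knob goes to the side of the wanted lane.
- diverter_pivot (a point): Point on the diverter's upright pivot axis, at the loader's x = 0, y = -55 mm, 156 mm above the bench.
- lever_knob (a point): Upright red pin at the end of the lever, 14 mm thick, to be pushed sideways. The point is on the pin's axis, 72 mm from the pivot axis, 156 mm above the bench; the pin's top is 14 mm higher, its foot (on the lever arm) 21 mm lower. It moves 18 mm either side of the middle (loader's x = 0, y = -127 mm).
- mag_green: Green magazine, the wanted one: fixed open trough, 24 mm wide inside, 146 mm long, sloping down 0.18 rad to a closed end. Origin: bench height, below the middle of its mouth; it runs along its own -y, axes parallel to the loader's. It stands in either lane place (loader's x = +16.5 or -16.5 mm, y = -57 mm). Floor 93 mm above the bench at the mouth, 67 mm at the end; walls 24 mm.
- mag_orange: Orange magazine, the same in shape, in the other lane place. It must get no ball.
- ball0_center (a point): Centre of a white ceramic grinding ball, 20 mm in diameter, about 25 g, slippery and quick to roll; it starts at the handle end of the blue tray.
- ball1_center (a point): Centre of a white ceramic grinding ball, 20 mm in diameter, about 25 g, slippery and quick to roll; it starts at the handle end of the blue tray.
- ball2_center (a point): Centre of a white ceramic grinding ball, 20 mm in diameter, about 25 g, slippery and quick to roll; it starts at the handle end of the blue tray.
- ball3_center (a point): Centre of a white ceramic grinding ball, 20 mm in diameter, about 25 g, slippery and quick to roll; it starts at the handle end of the blue tray.
- ball4_center (a point): Centre of a white ceramic grinding ball, 20 mm in diameter, about 25 g, slippery and quick to roll; it starts at the handle end of the blue tray.
- dropper: Small amber dropper bottle, 28 mm wide and 65 mm tall, standing beside the magazines; leave alone. Origin: centre of its underside.
- beaker: Clear plastic beaker, 70 mm wide and 85 mm tall; leave alone. Origin: centre of its underside.

How it is judged:
On the way, in this order (a step that is already met when the one before it is completed fails the run):
1. the diverter is fully over to the side that opens the lane of the green magazine (within 0.05 rad of its stop) (((x of mag_green in the frame of loader above 0 m and value of joint diverter above 0.2 rad) or (x of mag_green in the frame of loader below 0 m and value of joint diverter below -0.2 rad))), for 0.2 s.
2. with the diverter still so, the tray is tipped up by more than 0.15 rad (((x of mag_green in the frame of loader above 0 m and value of joint diverter above 0.2 rad) or (x of mag_green in the frame of loader below 0 m and value of joint diverter below -0.2 rad)) and value of joint tray above 0.15 rad), for 0.2 s.
3. all five balls are in the green magazine (x of ball0_center in the frame of mag_green between -0.013 and 0.013 m and y of ball0_center in the frame of mag_green between -0.15 and -0.002 m and height (world z) of each of ball0_center, ball1_center, ball2_center, ball3_center, ball4_center above 0.06 m and x of ball1_center in the frame of mag_green between -0.013 and 0.013 m and y of ball1_center in the frame of mag_green between -0.15 and -0.002 m and x of ball2_center in the frame of mag_green between -0.013 and 0.013 m and y of ball2_center in the frame of mag_green between -0.15 and -0.002 m and x of ball3_center in the frame of mag_green between -0.013 and 0.013 m and y of ball3_center in the frame of mag_green between -0.15 and -0.002 m and x of ball4_center in the frame of mag_green between -0.013 and 0.013 m and y of ball4_center in the frame of mag_green between -0.15 and -0.002 m), for 0.2 s.
At the end, for the whole second after the job is handed in: All five balls lie inside the green magazine, the tray is back down on its rests (within 0.03 rad), and the diverter is still over to the green side (within 0.05 rad of its stop) (all of step 3 and value of joint tray below 0.03 rad and ((x of mag_green in the frame of loader above 0 m and value of joint diverter above 0.2 rad) or (x of mag_green in the frame of loader below 0 m and value of joint diverter below -0.2 rad))); the robot touches nothing.
It fails at once if a ball has been spilled (fallen below the track and magazines) (height (world z) of any of ball0_center, ball1_center, ball2_center, ball3_center, ball4_center below 0.055 m).
It fails at once if the tray has been let drop (it came down faster than 2.5 rad/s) (velocity of joint tray below -2.5 rad/s).
It fails at once if the dropper bottle or the beaker was moved by more than 20 mm or tipped ((distance of dropper from where it was at the start of the episode above 0.02 m or angle between dropper's own z axis and vertical above 0.3 rad) or (distance of beaker from where it was at the start of the episode above 0.02 m or angle between beaker's own z axis and vertical above 0.3 rad)).
It also fails if it takes over 51 s, if anything falls off the work surface, if the arm or the gripper's body presses on something with over 40 N, if the wrist force passes 120 N, or if a joint passes its speed limit or range.

### The arm

A 6-joint arm with a two-finger parallel gripper is mounted at the origin on the work surface. World frame = base frame: x ahead of the robot, y to its left, z up, the work surface at z = 0. Lengths are in m, angles in rad, forces in N, time in s.
With the tool pointing down it reaches from about 0.375 to 0.975 m from the base axis. Payload 3.8 kg.
Tool frame: the origin (TCP) lies midway between the tips of the shut fingers; the grasp point (between the pads) lies arm.tcp_to_grasp behind it (arm.tcp_to_grasp is the distance from the TCP to the grasp point, in m); z points along the fingers, y is the line along which they close (so a half turn about z gives the same grasp; the last joint's range is limited). The gripper opens to 88 mm and grips with 3 to 60 N. Pads are 18 mm wide; open, the fingers measure 123 mm over their backs; the gripper's body (75 mm by 187 mm) begins 45 mm behind the grasp point.
Start: joints at [1.204, 0.264, 1.604, -0, 1.274, -0.037], TCP at [0.219, 0.639, 0.239] pointing down, gripper open.
Joint ranges: [-2.63, 2.63], [-0.94, 2.18], [0.31, 2.57], [-1.31, 4.45], [0, 2.66], [-2.55, 2.55]. Speed limits (rad/s): [2.57, 2.57, 3.14, 3.14, 3.14, 3.14].

### API

Orientations are given as [roll, pitch, yaw] about the fixed x, y, z axes, in that order (R = Rz(yaw) Ry(pitch) Rx(roll)).
In Python, from plant import arm gives the robot as it stands.
- The arm moves only by the tool play_rows, never from a script. Its argument "series" is text: rows parted by semicolons, each of 7 numbers parted by spaces: the shift along the world's x, y, z each as a share of 0.02 m, from -1 to 1, then the turn, a rotation vector about the world's x, y, z each as a share of 0.08 rad, from -1 to 1, then the closure, from -1 (fully open) to 1 (shut), so that 0 is half open. A call has exactly 10 rows; each row shifts and turns the commanded pose from where the row before left it; what a row does not reach is not made up. A row lasts 1/10 s, in which the tool goes at most 50 mm and 8.59 degrees, less where a joint would pass 70% of its speed; a pose out of reach is approached as far as the arm can. A call with a number of a shift or a turn outside -1 to 1 is refused whole. A call with a gripper value outside its range is refused whole. The fingers move at their own pace and stop on an object; the grip force is fixed at half the most. Time passes only in rows, so rows that do not move let the fingers close, or fill a call up. It gives the time, the measured TCP pose, the force, the opening and the grip force at its end, in the units of the state.
- arm.read_state(): the state, without advancing time (a new reading comes with each control period).
- arm.camera(name): name is "scene" or "top" or "wrist"; returns a dict with "pixels" (384x512x3 uint8, red, green, blue), "range_z" (384x512 float32, m along the optical axis (not along the pixel's ray), 0 where there is no reading), "mtx" (3x3 intrinsics, pixels), "R" (3x3) and "t" (3): a world point X has camera coordinates R X + t; the wrist camera has in their place "T_tool_cam" (4x4, takes a point from camera to tool coordinates, whose origin is the TCP and whose axes are the flange's). Camera axes: x right, y down, z forward; pixel columns grow to the right and rows downward; lengths in m; the calibration is good to about 2 mm. A picture is of the moment at which its call begins: read the wrist's pose just before it.
- arm.job_done(): hands the job in; it is judged then, once.
Trained networks look in a picture, given as the dict that the camera call returned (one of the last four; its "shot" number tells which), for a name from the list of things; names that differ only in an ending like _2 or _b are one class to them, and where a whole thing is asked for, a point or a joint stands for the part that bears it (a point fixed in the world has none). Each returns a list of dicts, best first, with "score" (0 to 1); they miss things now and then, are a little off and sometimes report something else, mostly with a low value. They report only what shows in the picture. A call takes as long as a camera call.
- arm.outline_of(picture, query): "pixels" (384x512 bool, what is visible of it) and "uv" ([column, row] in pixels, amid what is visible of it).
The state is a dict: "clock": time; "joint_positions": joint angles; "qd": joint speeds; "tau": joint torques, N m; "tool_pos": TCP position; "eef_rot": TCP orientation; "ft_force": force on the tool from outside, world axes, zero at the start; "wrist_torque": the same for the moment, N m; "finger_gap": finger opening in m; "grip_force": force on a finger pad.
Only numpy, scipy, OpenCV 4.12 (cv2) and the standard library are available. Lean on these libraries where they do the work, as an engineer would, in place of code of your own. Each camera call takes 0.05 s, during which the arm holds its last target. There are 200 camera calls.

## Working session

There is one attempt and no reset: what is moved stays moved. The work goes in short steps, Python scripts to look and compute and a tool call to move; the robot and the scene stay as the last step left them, time stands still between calls to the robot, and variables do not carry over. Pictures are saved under pics/ and viewed, at most 10 in all, crops included, and the job is handed in when it is done.

Besides the shell and the picture viewer there is one more tool, called after "Emit:" as name(argument=value, ...) on one line, values as JSON. play_rows: Moves the arm, as the interface text tells. Its arguments: {"type":"object","properties":{"series":{"type":"string"}},"required":["series"]}

```bash
mkdir -p pics
cat > h.py <<'E'
import numpy as np, cv2
from plant import arm
def pts(c,m):
    v,u=np.nonzero(m&(c["range_z"]>0)); z=c["range_z"][v,u]
    p=np.linalg.inv(c["mtx"])@np.array([u*z,v*z,z])
    return (c["R"].T@(p-np.array(c["t"])[:,None])).T
def save(c,n): cv2.imwrite("pics/"+n+".png",c["pixels"][:,:,::-1])
E
python3 - <<'E'
from h import *
s=arm.read_state(); print(s["clock"],s["tool_pos"],s["eef_rot"],s["finger_gap"],arm.tcp_to_grasp)
for n in("scene","top"):
    c=arm.camera(n); save(c,n+"0")
    for q in("tray_handle","lever_knob","mag_green","mag_orange","dropper","beaker","ball0_center","tray"):
        for r in arm.outline_of(c,q)[:6 if q[0:4]=="ball" else 1]:
            p=pts(c,r["pixels"]); 
            if len(p): print(n,q,round(r["score"],2),np.round(r["uv"]),len(p),np.round(np.median(p,0),3),np.round(np.percentile(p,[3,97],axis=0),3).tolist())
E
```

```text
0.0 [0.21836132 0.63796576 0.23739398] [-3.13937312e+00 -3.96591322e-05  2.81183944e+00] 0.08805785255254236 0.0187
scene tray_handle 0.74 [139. 223.] 171 [ 0.652 -0.121  0.034] [[0.642, -0.13, 0.005], [0.66, -0.113, 0.065]]
scene lever_knob 0.62 [175. 164.] 191 [ 0.527 -0.056  0.134] [[0.514, -0.108, 0.108], [0.544, -0.015, 0.169]]
scene mag_green 0.86 [154. 184.] 1491 [ 0.554 -0.112  0.082] [[0.525, -0.179, 0.003], [0.572, -0.043, 0.11]]
scene mag_orange 0.84 [155. 168.] 412 [ 0.511 -0.137  0.09 ] [[0.495, -0.19, 0.007], [0.538, -0.048, 0.11]]
scene dropper 0.55 [138. 223.] 206 [ 0.651 -0.121  0.036] [[0.638, -0.133, 0.004], [0.659, -0.113, 0.065]]
scene beaker 0.66 [387. 192.] 996 [0.433 0.464 0.057] [[0.382, 0.435, 0.0], [0.448, 0.494, 0.085]]
scene tray 0.89 [250. 185.] 3209 [0.547 0.131 0.117] [[0.472, 0.058, 0.109], [0.624, 0.23, 0.168]]
top tray_handle 0.63 [268. 208.] 4919 [0.547 0.13  0.114] [[0.48, 0.054, 0.109], [0.616, 0.228, 0.169]]
top mag_green 0.7 [384. 209.] 788 [ 0.551 -0.122  0.084] [[0.532, -0.185, 0.066], [0.568, -0.043, 0.113]]
top mag_orange 0.77 [384. 225.] 910 [ 0.515 -0.122  0.083] [[0.496, -0.189, 0.067], [0.535, -0.051, 0.11]]
top dropper 0.55 [239. 198.] 69 [0.564 0.19  0.127] [[0.556, 0.181, 0.12], [0.573, 0.198, 0.131]]
top beaker 0.6 [118. 267.] 922 [0.412 0.476 0.046] [[0.384, 0.431, 0.002], [0.441, 0.494, 0.086]]
top ball0_center 0.25 [269. 205.] 5149 [0.547 0.132 0.114] [[0.48, 0.054, 0.108], [0.617, 0.229, 0.169]]
top tray 0.8 [268. 206.] 5159 [0.547 0.132 0.113] [[0.479, 0.054, 0.107], [0.617, 0.229, 0.169]]
```

Run:
```python
import cv2
a=cv2.imread("pics/scene0.png")[110:270,100:330]; cv2.imwrite("pics/s.png",cv2.resize(a,None,fx=3.4,fy=3.4,interpolation=2))
a=cv2.imread("pics/top0.png")[140:300,200:440]; cv2.imwrite("pics/t.png",cv2.resize(a,None,fx=3.3,fy=3.3,interpolation=2))
```

```text
(no output)
```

View pics/s.png

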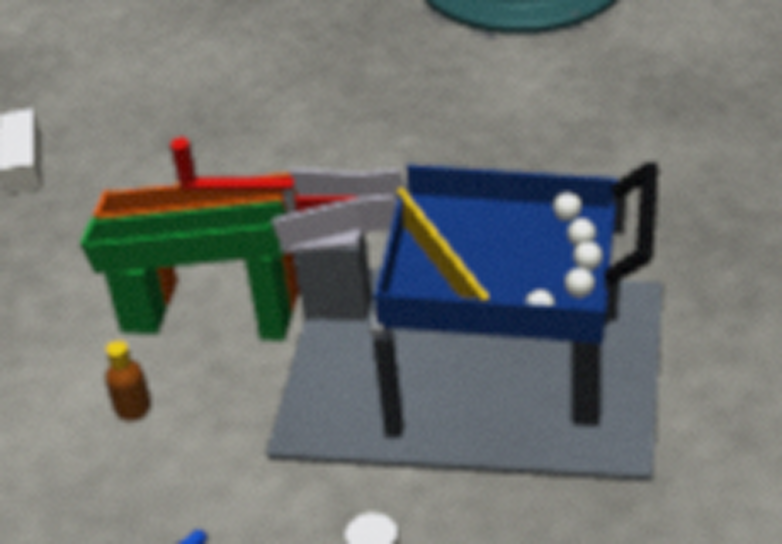

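View pics/t.png

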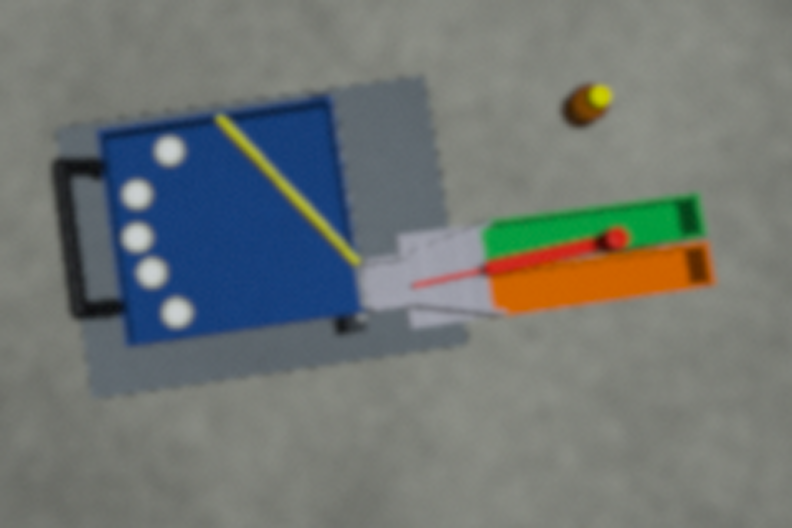

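The pictures agree. Five balls lie at the handle end on the left of the top view, and the handle bar is at crop (75,240). Green is on the loader's +x side, and the knob at crop (615,238) is only partly over. Next I'll fit the loader frame.

```bash
cat >> h.py <<'E'
def rect(p):
    r=cv2.minAreaRect((p[:,:2]*1000).astype(np.float32)); b=cv2.boxPoints(r)
    e=max((b[1]-b[0],b[2]-b[1]),key=np.linalg.norm); 
    if e[1]<0:e=-e
    return np.round(r[0],1),np.round(r[1],1),round(float(np.arctan2(-e[0],e[1])),3)
def red(c):
    h=cv2.cvtColor(c["pixels"],cv2.COLOR_RGB2HSV); return ((h[...,0]<5)|(h[...,0]>174))&(h[...,1]>150)&(h[...,2]>70)
E
python3 - <<'E'
from h import *
for n in("top","scene"):
    c=arm.camera(n); P=c["pixels"].astype(int)
    for q in("mag_green","mag_orange"):
        r=arm.outline_of(c,q)[0]; p=pts(c,r["pixels"]); p=p[(p[:,2]>.06)]; print(n,q,rect(p))
    p=pts(c,red(c)); p=p[(p[:,2]>.1)&(abs(p[:,0]-.53)<.1)]; k=p[p[:,2]>.152]; print(n,"red",len(p),rect(p),"knob",len(k),np.round(k.mean(0),4) if len(k) else 0, np.round(k.max(0),3))
    p=pts(c,P.sum(2)<110); k=p[(p[:,2]>.155)&(p[:,2]<.18)&(p[:,1]>.17)&(p[:,1]<.3)]; 
    print(n,"handle",len(k),rect(k)); b=k[k[:,1]>.215]; print(rect(b),np.round(np.median(b,0),3))
    w=P.min(2)>150; 
    m=(P[...,2]>P[...,0]*2)&(P[...,2]>60); p=pts(c,m); p=p[(p[:,2]>.1)&(abs(p[:,0]-.55)<.12)]; print(n,"blue",rect(p), "rim z",np.percentile(p[:,2],99))
E
```

```text
top mag_green (array([ 547.1, -113.8]), array([ 30. , 149.2]), 0.151)
top mag_orange (array([ 514.4, -118.2]), array([ 30. , 151.4]), 0.155)
top red 117 (array([526.7, -72.4]), array([ 8.3, 78.4]), 0.205) knob 25 [ 0.5332 -0.1057  0.1683] [ 0.538 -0.101  0.172]
top handle 115 (array([532.1, 219.3]), array([95.5, 22.4]), -1.461)
(array([532. , 224.9]), array([95.5, 17.5]), -1.545) [0.561 0.226 0.168]
top blue (array([568.1, 348.1]), array([616.3, 167.8]), -0.095) rim z 0.14102871246671864
scene mag_green (array([ 546.8, -111.1]), array([ 40.5, 152. ]), 0.161)
scene mag_orange (array([ 530.9, -114.7]), array([ 64.7, 147.3]), 0.162)
scene red 183 (array([511.5, -58.2]), array([ 42.5, 114.3]), 0.238) knob 36 [ 0.5398 -0.1049  0.1634] [ 0.545 -0.1    0.171]
scene handle 150 (array([536.2, 224.9]), array([98.3, 21.9]), -1.439)
(array([536.9, 224.2]), array([97. , 21.9]), -1.418) [0.548 0.23  0.169]
scene blue (array([548.1, 334.2]), array([163.8, 583.1]), 0.003) rim z 0.1408137594613212
```

Emit:
play_rows(series="0.4 -1 0 0 0 0.6 1;0.4 -1 0 0 0 0.6 1;0.4 -1 0 0 0 0.6 1;0.4 -1 0 0 0 0.6 1;0.4 -1 0 0 0 0.6 1;0.4 -1 0 0 0 0.6 1;0.4 -1 0 0 0 0.6 1;0.4 -1 0 0 0 0.6 1;0.4 -1 0 0 0 0.6 1;0.4 -1 0 0 0 0.6 1")

```text
clock: 2.2
tool_pos: [0.2989, 0.4378, 0.2389]
eef_rot: [3.141, 0.0, -2.989]
ft_force: [1.1, 0.3, -0.1]
finger_gap: 0.0099
grip_force: 0.0
```

Emit:
play_rows(series="0.4 -1 0 0 0 0 1;0.4 -1 0 0 0 0 1;0.4 -1 0 0 0 0 1;0.4 -1 0 0 0 0 1;0.4 -1 0 0 0 0 1;0.4 -1 0 0 0 0 1;0.4 -1 0 0 0 0 1;0.4 -1 0 0 0 0 1;0.4 -1 0 0 0 0 1;0.4 -1 0 0 0 0 1")

```text
clock: 3.2
tool_pos: [0.3789, 0.2378, 0.2389]
eef_rot: [3.141, 0.001, -2.991]
ft_force: [0.5, -0.6, -0.7]
finger_gap: 0.0006
grip_force: 0.0
```

Emit:
play_rows(series="0.4 -1 0 0 0 0 1;0.4 -1 0 0 0 0 1;0.4 -1 0 0 0 0 1;0.4 -1 0 0 0 0 1;0.4 -1 0 0 0 0 1;0.4 -1 0 0 0 0 1;0.4 -1 0 0 0 0 1;0.4 -1 0 0 0 0 1;0.4 -1 0 0 0 0 1;0.4 -1 0 0 0 0 1")

```text
clock: 4.2
tool_pos: [0.4589, 0.0378, 0.239]
eef_rot: [-3.142, 0.001, -2.991]
ft_force: [0.5, -0.3, -0.3]
finger_gap: 0.0003
grip_force: 0.0
```

Emit:
play_rows(series="0.25 -1 0 0 0 0 1;0.25 -1 0 0 0 0 1;0.25 -1 0 0 0 0 1;0.25 -1 0 0 0 0 1;0.25 -1 0 0 0 0 1;0.25 -1 0 0 0 0 1;0.25 -1 0 0 0 0 1;0.25 -0.5 0 0 0 0 1;0 0 -0.8 0 0 0 1;0 0 -0.8 0 0 0 1")

```text
clock: 5.2
tool_pos: [0.4994, -0.1117, 0.2071]
eef_rot: [-3.141, 0.002, -2.992]
ft_force: [-0.5, 0.6, -0.6]
finger_gap: 0.0005
grip_force: 0.0
```

Run:
```python
from h import *
c=arm.camera("wrist");save(c,"w0")
```

```text
(no output)
```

View pics/w0.png

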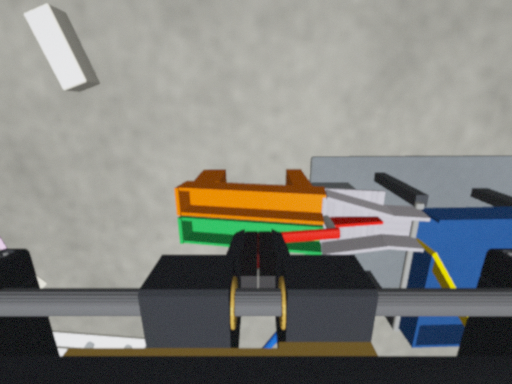

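The wrist picture shows the fingers (col 258) in front of the knob, on the orange side, with the lever running behind them. I'll go down and push.

Emit:
play_rows(series="0 0 -0.8 0 0 0 1;0 0 -0.8 0 0 0 1;0 0 -0.8 0 0 0 1;0 0 -0.7 0 0 0 1;0.3 0.05 0 0 0 0 1;0.3 0.05 0 0 0 0 1;0.3 0.05 0 0 0 0 1;0.3 0.05 0 0 0 0 1;0.2 0.03 0 0 0 0 1;0 0 0 0 0 0 1")

```text
clock: 6.25
tool_pos: [0.5276, -0.1067, 0.1452]
eef_rot: [-3.141, 0.001, -2.991]
ft_force: [-0.5, 0.5, -0.9]
finger_gap: 0.0002
grip_force: 0.0
```

Emit:
play_rows(series="0.1 0.01 0 0 0 0 1;0.1 0.01 0 0 0 0 1;0.1 0.01 0 0 0 0 1;0 0 0 0 0 0 1;0 0 0 0 0 0 1;0 0 0 0 0 0 1;0 0 0 0 0 0 1;0 0 0 0 0 0 1;0 0 0 0 0 0 1;0 0 0 0 0 0 1")

```text
clock: 7.25
tool_pos: [0.5304, -0.1063, 0.1445]
eef_rot: [3.141, -0.005, -2.991]
ft_force: [-7.7, -0.7, 5.1]
finger_gap: 0.0007
grip_force: 3.5
```

Emit:
play_rows(series="-0.5 -0.08 0 0 0 0 1;-0.5 -0.08 0 0 0 0 1;0 0 1 0 0 0 1;0 0 1 0 0 0 1;0 0 1 0 0 0 1;0 0 1 0 0 0 1;0 1 0.5 0 0 0 -0.4;0.2 1 0 0 0 0 -0.4;0.2 1 0 0 0 0 -0.4;0.2 1 0 0 0 0 -0.4")

```text
clock: 8.25
tool_pos: [0.5243, -0.0289, 0.2349]
eef_rot: [-3.141, 0.001, -2.992]
ft_force: [0.1, -1.1, 0.6]
finger_gap: 0.0305
grip_force: 0.0
```

Emit:
play_rows(series="0.2 1 0 0 0 0 -0.4;0.2 1 0 0 0 0 -0.4;0.1 1 0 0 0 0 -0.4;0 1 0 0 0 0 -0.4;0 1 0 0 0 0 -0.4;0 1 0 0 0 0 -0.4;0 1 0 0 0 0 -0.4;0 1 0 0 0 0 -0.4;0 1 0 0 0 0 -0.4;0 1 0 0 0 0 -0.4")

```text
clock: 9.25
tool_pos: [0.5342, 0.1711, 0.2347]
eef_rot: [3.141, 0.001, -2.992]
ft_force: [1.1, 0.7, 0.7]
finger_gap: 0.0613
grip_force: 0.0
```

Run:
```python
from h import *
s=arm.read_state();print(s["tool_pos"])
for n in("top","scene"):
    c=arm.camera(n); p=pts(c,red(c)); p=p[(p[:,2]>.1)&(abs(p[:,0]-.53)<.1)]; k=p[p[:,2]>.152]; print(n,rect(p),len(k),np.round(k.mean(0),4))
    if n=="top":
        a=c["pixels"][140:300,200:440,::-1]; cv2.imwrite("pics/t2.png",cv2.resize(a,None,fx=3.3,fy=3.3,interpolation=2))
R=cv2.Rodrigues(np.array([0,0,0.]))[0]
from scipy.spatial.transform import Rotation as Ro
c=arm.camera("wrist"); T=c["T_tool_cam"]; z=c["range_z"]; v,u=np.nonzero((z>0)&(c["pixels"].sum(2)<110))
d=z[v,u]; p=np.linalg.inv(c["mtx"])@np.array([u*d,v*d,d]); p=T[:3,:3]@p+T[:3,3:]
p=(Ro.from_euler("xyz",s["eef_rot"]).as_matrix()@p).T+s["tool_pos"]
k=p[(p[:,2]>.155)&(p[:,2]<.178)&(p[:,1]>.15)]; print(len(k)); 
if len(k)>20: print(rect(k),np.round(np.percentile(k,[2,50,98],axis=0),3))
save(c,"w1")
```

```text
[0.53416675 0.17110384 0.23467017]
top (array([531.9, -70.9]), array([ 7. , 79.9]), 0.418) 24 [ 0.5453 -0.1016  0.1673]
scene (array([507.3, -59.4]), array([ 54.2, 125. ]), 0.448) 40 [ 0.5515 -0.1013  0.1633]
98
(array([527.8, 215.9]), array([91.3, 14.8]), -1.416) [[0.483 0.203 0.155]
 [0.506 0.219 0.166]
 [0.572 0.226 0.17 ]]
```

View pics/t2.png

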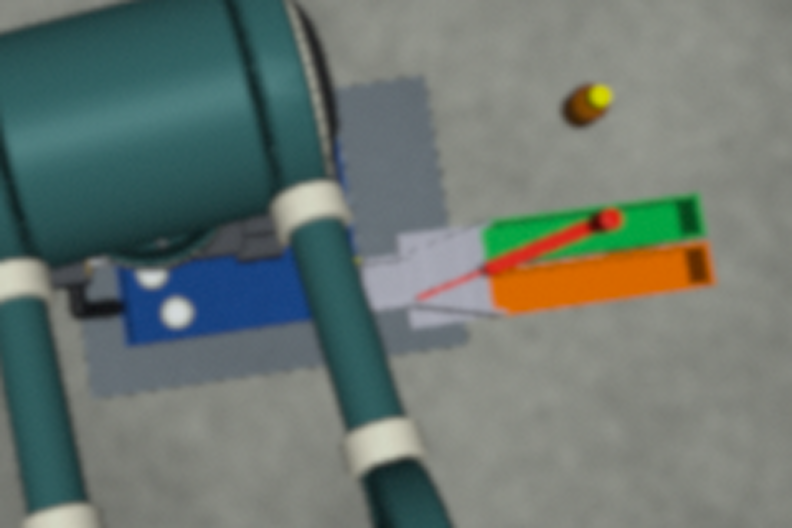

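View pics/w1.png

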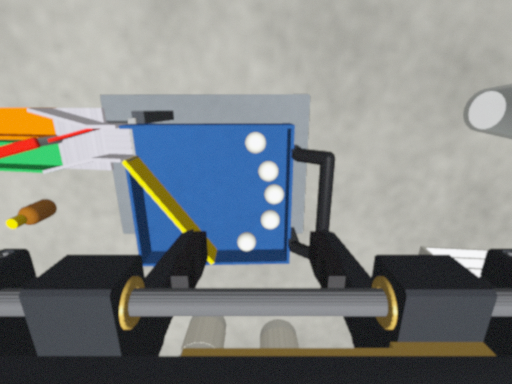

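The lever is fully over: its heading is 0.42, which is 0.27 less the loader's yaw. The wrist view shows the handle bar at col 325, between the open fingers after about 53 mm more in y. I'll move there, go down and grasp.

Emit:
play_rows(series="0 0.9 0 0 0 0 -0.4;0 0.9 0 0 0 0 -0.4;0 0.9 0 0 0 0 -0.4;0 0 -0.9 0 0 0 -0.4;0 0 -0.9 0 0 0 -0.4;0 0 -0.9 0 0 0 -0.4;0 0 -0.9 0 0 0 -0.4;0 0 -0.8 0 0 0 -0.4;0 0 0 0 0 0 -0.4;0 0 0 0 0 0 0")

```text
clock: 10.4
tool_pos: [0.5345, 0.2244, 0.1466]
eef_rot: [-3.141, -0.001, -2.992]
ft_force: [0.2, -1.0, 0.1]
finger_gap: 0.0557
grip_force: 0.0
```

Emit:
play_rows(series="0 0 0 0 0 0 1;0 0 0 0 0 0 1;0 0 0 0 0 0 1;0 0 0 0 0 0 1;0 0 0 0 0 0 1;0 0 0 0 0 0 1;0 0 0 0 0 0 1;0 0 0 0 0 0 1;0 0 0 0 0 0 1;0 0 0 0 0 0 1")

```text
clock: 11.4
tool_pos: [0.5343, 0.2291, 0.1476]
eef_rot: [3.134, 0.002, -2.992]
ft_force: [-2.6, 13.4, 0.3]
finger_gap: 0.0104
grip_force: 29.9
```

Emit:
play_rows(series="0 0.12 0 0 0 0 1;0 0.12 0 0 0 0 1;0.005 -0.03 0.11 0 0 0 1;0.005 -0.03 0.11 0 0 0 1;0.005 -0.035 0.11 0 0 0 1;0.005 -0.035 0.11 0 0 0 1;0.005 -0.04 0.11 0 0 0 1;0.005 -0.04 0.11 0 0 0 1;0.005 -0.04 0.11 0 0 0 1;0.005 -0.04 0.11 0 0 0 1")

```text
clock: 12.4
tool_pos: [0.5351, 0.2235, 0.1643]
eef_rot: [3.142, -0.001, -2.991]
ft_force: [-2.0, 2.8, -3.6]
finger_gap: 0.0104
grip_force: 30.2
```

Emit:
play_rows(series="0.006 -0.038 0.085 0 0 0 1;0.006 -0.038 0.085 0 0 0 1;0.006 -0.038 0.085 0 0 0 1;0.006 -0.038 0.085 0 0 0 1;0.006 -0.038 0.085 0 0 0 1;0.006 -0.038 0.085 0 0 0 1;0.006 -0.038 0.085 0 0 0 1;0.006 -0.038 0.085 0 0 0 1;0.006 -0.038 0.085 0 0 0 1;0.006 -0.038 0.085 0 0 0 1")

```text
clock: 13.4
tool_pos: [0.5364, 0.2158, 0.1814]
eef_rot: [-3.141, -0.001, -2.991]
ft_force: [-4.3, 2.7, -2.3]
finger_gap: 0.0101
grip_force: 30.2
```

Emit:
play_rows(series="0.007 -0.045 0.08 0 0 0 1;0.007 -0.045 0.08 0 0 0 1;0.007 -0.045 0.08 0 0 0 1;0.007 -0.045 0.08 0 0 0 1;0.007 -0.045 0.08 0 0 0 1;0.007 -0.045 0.08 0 0 0 1;0.007 -0.045 0.08 0 0 0 1;0.007 -0.045 0.08 0 0 0 1;0.007 -0.045 0.08 0 0 0 1;0.007 -0.045 0.08 0 0 0 1")

```text
clock: 14.4
tool_pos: [0.5379, 0.2067, 0.1974]
eef_rot: [-3.141, -0.0, -2.991]
ft_force: [-4.1, 1.9, -2.2]
finger_gap: 0.01
grip_force: 30.2
```

Emit:
play_rows(series="0.008 -0.053 0.075 0 0 0 1;0.008 -0.053 0.075 0 0 0 1;0.008 -0.053 0.075 0 0 0 1;0.008 -0.053 0.075 0 0 0 1;0.008 -0.053 0.075 0 0 0 1;0.008 -0.053 0.075 0 0 0 1;0.008 -0.053 0.075 0 0 0 1;0.008 -0.053 0.075 0 0 0 1;0.008 -0.053 0.075 0 0 0 1;0.008 -0.053 0.075 0 0 0 1")

```text
clock: 15.4
tool_pos: [0.5396, 0.196, 0.2123]
eef_rot: [-3.141, -0.0, -2.991]
ft_force: [-3.9, -0.3, -2.2]
finger_gap: 0.01
grip_force: 30.0
```

Emit:
play_rows(series="0 0 0 0 0 0 1;0 0 0 0 0 0 1;0 0 0 0 0 0 1;0 0 0 0 0 0 1;0 0 0 0 0 0 1;0 0 0 0 0 0 1;0 0 0 0 0 0 1;0 0 0 0 0 0 1;0 0 0 0 0 0 1;0 0 0 0 0 0 1")

```text
clock: 16.4
tool_pos: [0.5396, 0.1963, 0.2122]
eef_rot: [-3.141, -0.0, -2.991]
ft_force: [-3.2, -1.0, -4.5]
finger_gap: 0.0102
grip_force: 30.3
```

Run:
```python
from h import *
c=arm.camera("scene");d=arm.camera("top")
a=cv2.resize(c["pixels"][110:230,100:300,::-1],None,fx=3,fy=3,interpolation=2)
b=cv2.resize(d["pixels"][180:250,240:440,::-1],None,fx=3,fy=3,interpolation=2)
cv2.imwrite("pics/b1.png",np.vstack([a,b]))
```

```text
(no output)
```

View pics/b1.png

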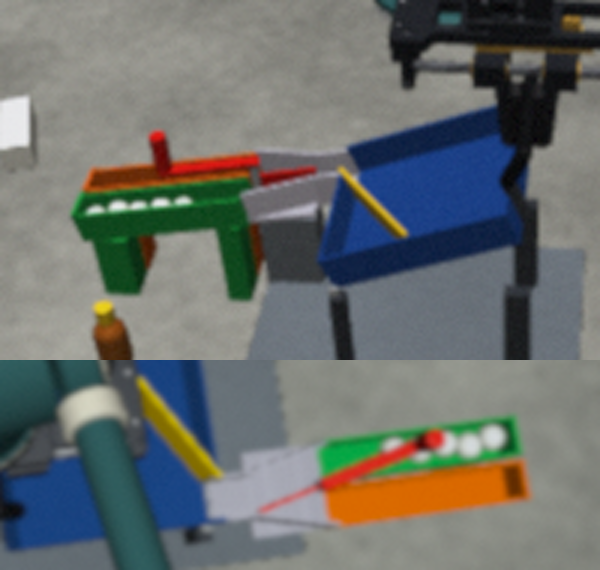

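All five balls show in the green trough (scene crop cols 95–183, row 205), the tray is empty and orange has none. I'll lower along the same arc.

Emit:
play_rows(series="-0.008 0.053 -0.075 0 0 0 1;-0.008 0.053 -0.075 0 0 0 1;-0.008 0.053 -0.075 0 0 0 1;-0.008 0.053 -0.075 0 0 0 1;-0.008 0.053 -0.075 0 0 0 1;-0.008 0.053 -0.075 0 0 0 1;-0.008 0.053 -0.075 0 0 0 1;-0.008 0.053 -0.075 0 0 0 1;-0.008 0.053 -0.075 0 0 0 1;-0.008 0.053 -0.075 0 0 0 1")

```text
clock: 17.5
tool_pos: [0.5379, 0.2068, 0.1971]
eef_rot: [-3.141, -0.0, -2.991]
ft_force: [-4.5, -4.3, -2.9]
finger_gap: 0.0102
grip_force: 30.2
```

Emit:
play_rows(series="-0.007 0.045 -0.08 0 0 0 1;-0.007 0.045 -0.08 0 0 0 1;-0.007 0.045 -0.08 0 0 0 1;-0.007 0.045 -0.08 0 0 0 1;-0.007 0.045 -0.08 0 0 0 1;-0.007 0.045 -0.08 0 0 0 1;-0.007 0.045 -0.08 0 0 0 1;-0.007 0.045 -0.08 0 0 0 1;-0.007 0.045 -0.08 0 0 0 1;-0.007 0.045 -0.08 0 0 0 1")

```text
clock: 18.5
tool_pos: [0.5367, 0.2159, 0.1813]
eef_rot: [-3.141, 0.0, -2.991]
ft_force: [-3.4, -2.9, -1.9]
finger_gap: 0.0106
grip_force: 30.3
```

Emit:
play_rows(series="-0.006 0.038 -0.085 0 0 0 1;-0.006 0.038 -0.085 0 0 0 1;-0.006 0.038 -0.085 0 0 0 1;-0.006 0.038 -0.085 0 0 0 1;-0.006 0.038 -0.085 0 0 0 1;-0.006 0.038 -0.085 0 0 0 1;-0.006 0.038 -0.085 0 0 0 1;-0.006 0.038 -0.085 0 0 0 1;-0.006 0.038 -0.085 0 0 0 1;-0.006 0.038 -0.085 0 0 0 1")

```text
clock: 19.5
tool_pos: [0.5357, 0.2235, 0.1643]
eef_rot: [-3.141, 0.001, -2.991]
ft_force: [-2.9, -3.6, -2.5]
finger_gap: 0.0104
grip_force: 30.2
```

Emit:
play_rows(series="-0.005 0.04 -0.11 0 0 0 1;-0.005 0.04 -0.11 0 0 0 1;-0.005 0.04 -0.11 0 0 0 1;-0.005 0.04 -0.11 0 0 0 1;-0.005 0.035 -0.11 0 0 0 1;-0.005 0.035 -0.11 0 0 0 1;-0.005 0.03 -0.11 0 0 0 1;-0.005 0.03 -0.09 0 0 0 1;0 0 -0.02 0 0 0 1;0 0 0 0 0 0 1")

```text
clock: 20.5
tool_pos: [0.5348, 0.2293, 0.1466]
eef_rot: [-3.141, 0.0, -2.991]
ft_force: [-0.6, -5.3, -3.3]
finger_gap: 0.0104
grip_force: 29.8
```

Emit:
play_rows(series="0 0 -0.05 0 0 0 1;0 0 0 0 0 0 1;0 0 -0.05 0 0 0 1;0 0 0 0 0 0 1;0 0 0 0 0 0 1;0 0 0 0 0 0 1;0 0 0 0 0 0 1;0 0 0 0 0 0 1;0 0 0 0 0 0 1;0 0 0 0 0 0 1")

```text
clock: 21.5
tool_pos: [0.5348, 0.2294, 0.146]
eef_rot: [3.142, 0.001, -2.991]
ft_force: [-3.8, -5.8, 3.1]
finger_gap: 0.0106
grip_force: 29.3
```

The force has turned upward, so the tray is on its rests. Opening and retreating.

Emit:
play_rows(series="0 0 0 0 0 0 0.6;0 0 0 0 0 0 0.2;0 0 0 0 0 0 -0.2;0 0 0 0 0 0 -0.2;0 0 0 0 0 0 -0.2;0 0 0 0 0 0 -0.2;0 0 0.5 0 0 0 -0.2;0 0 1 0 0 0 -0.2;0 0 1 0 0 0 -0.2;0 0 1 0 0 0 -0.2")

```text
clock: 22.5
tool_pos: [0.5347, 0.2295, 0.2161]
eef_rot: [3.141, 0.0, -2.991]
ft_force: [1.3, 0.7, -0.1]
finger_gap: 0.0527
grip_force: 0.0
```

Emit:
play_rows(series="0 0 1 0 0 0 -0.2;0 1 1 0 0 0 -0.2;0 1 0 0 0 0 -0.2;0 1 0 0 0 0 -0.2;0 1 0 0 0 0 -0.2;0 1 0 0 0 0 -0.2;0 1 0 0 0 0 -0.2;0 1 0 0 0 0 -0.2;0 1 0 0 0 0 -0.2;0 0 0 0 0 0 -0.2")

```text
clock: 23.5
tool_pos: [0.5343, 0.3923, 0.2543]
eef_rot: [3.141, -0.0, -2.989]
ft_force: [0.3, -1.2, 0.2]
finger_gap: 0.0527
grip_force: 0.0
```

Run:
```python
from h import *
c=arm.camera("scene");d=arm.camera("top")
P=c["pixels"].astype(int);p=pts(c,P.sum(2)<110); k=p[(p[:,2]>.155)&(p[:,2]<.19)&(p[:,1]>.215)&(p[:,1]<.25)]; print(len(k),np.median(k,0))
p=pts(d,red(d)); p=p[(p[:,2]>.1)&(abs(p[:,0]-.53)<.1)]; print(rect(p))
a=cv2.resize(c["pixels"][110:230,100:300,::-1],None,fx=3,fy=3,interpolation=2)
b=cv2.resize(d["pixels"][180:250,240:440,::-1],None,fx=3,fy=3,interpolation=2)
cv2.imwrite("pics/b2.png",np.vstack([a,b])); print(arm.read_state()["tool_pos"])
```

```text
131 [0.54853365 0.22997997 0.16900546]
(array([532.4, -70.8]), array([ 7.9, 81.3]), 0.39)
[0.53441245 0.38999821 0.25429528]
```

View pics/b2.png

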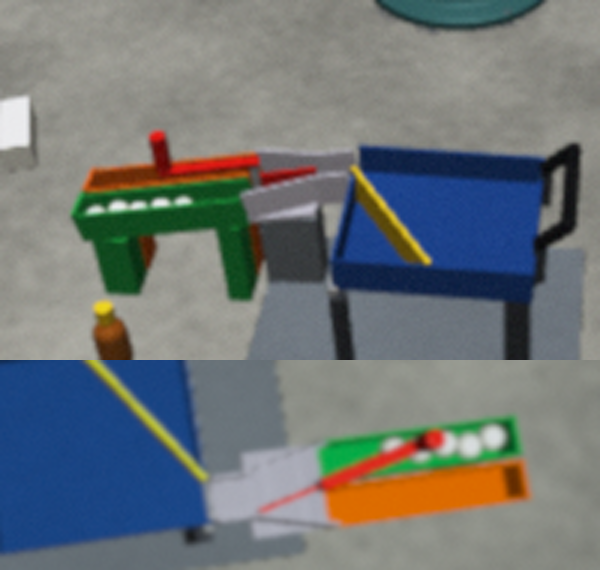

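The picture shows the tray down and empty, the five balls in green (scene crop cols 95–183), the lever over and the bottle unmoved. Handing in.

```bash
python3 -c "
from plant import arm
print(arm.job_done())"
```

```text
the job is handed in; nothing more can be done
None
```

The job is handed in at about 24 s of the 51 s allowed, and no verdict came back: all five balls are in the green magazine, the lever is fully over to green, the tray is lowered and released, and the dropper bottle and beaker were never touched.

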